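# Clear the polisher's deck and seat the keyed felt head

## Robot

A 6-joint arm with a two-finger parallel gripper is mounted at the origin on a cart in front of the work surface, level with it; the furniture and walls round the work are solid. World frame = base frame: x ahead of the robot, y to its left, z up, the work surface at z = 0. Lengths are in m, angles in degrees, forces in N, time in s.
With the tool pointing down it reaches from about 0.325 to 0.775 m from the base axis. Payload 5.5 kg.
Tool frame: the origin (TCP) lies midway between the tips of the shut fingers; the grasp point (between the pads) lies behind it (env.grip_point_offset is the z of the grasp point in the tool frame, in m); z points along the fingers, y is the line along which they close (so a half turn about z gives the same grasp; the last joint's range is limited). The gripper opens to 85 mm and grips with 20 to 120 N. Pads are 22 mm wide; open, the fingers measure 114 mm over their backs; the gripper's body (76 mm by 85 mm) begins 54 mm behind the grasp point. The pads swing forward as they close: fully open they stand 13 mm farther back than shut.
Start: joints at [65.621, 5.22, 70.514, -0, 104.267, -3.249], TCP at [0.216, 0.56, 0.231] pointing down, gripper open.
Joint ranges: [-164.24, 164.24], [-49.07, 125.15], [9.68, 141.18], [-86.29, 266.29], [3.28, 154.24], [-151.56, 151.56]. Speed limits (degrees/s): [147.25, 147.25, 172.46, 180, 180, 180].

## Interface

Orientations are given as a 3x3 rotation matrix whose columns are the frame's x, y, z axes.
In Python, from rig import env gives the robot as it stands.
- The arm moves only by the tool servo_tool, never from a script. Its argument "commands" is a list of rows, each a list of 5 numbers: the shift along the tool's x, y, z in m, then the turn about the tool's z in rad, then the finger opening in m, from 0 to 0.0854. In form: [[tx, ty, tz, twist, jaw], ...]. A call has 1 to 12 rows; each row shifts and turns the commanded pose from where the row before left it, along the tool's axes as they then stand; what a row does not reach is not made up. A row lasts 1/12 s, in which the tool goes at most 41.7 mm and 7.16 degrees, less where a joint would pass 70% of its speed; a pose out of reach is approached as far as the arm can. A call is refused whole if a number of a shift passes 0.0417 or a number of a turn 0.125, either way. A call with a gripper value outside its range is refused whole. The fingers move at their own pace and stop on an object; "newtons" is the grip in N (left out, the last holds). Time passes only in rows, so rows that do not move let the fingers close. It gives the time, the measured TCP pose, the force, the opening and the grip force at its end, in the units of the state.
- env.observe(): the state, without advancing time (a new reading comes with each control period).
- env.snapshot(name): name is "side" or "top"; returns a dict with "img" (420x560x3 uint8, red, green, blue), "fx", "fy", "cx", "cy" (pixels), "dist" ([k1, k2, p1, p2, k3] as OpenCV has them; the pictures are not rectified), "rvec" (rotation vector, rad) and "tvec" (3), from world to camera coordinates, as OpenCV has them. Camera axes: x right, y down, z forward; pixel columns grow to the right and rows downward; lengths in m; the calibration is good to about 2 mm. A picture is of the moment at which its call begins. There is no depth.
- env.hand_in(): hands the job in; it is judged then, once.
The state is a dict: "time_s": time; "qpos": joint angles; "joint_velocities": joint speeds; "tau": joint torques, N m; "tool_pos": TCP position; "tcp_rot": TCP orientation; "contact_force": force on the tool from outside, world axes, zero at the start; "torque": the same for the moment, N m; "finger_gap": finger opening in m; "gripper_force": force on a finger pad.
Only numpy, scipy, OpenCV 4.12 (cv2) and the standard library are available. Lean on these libraries where they do the work, as an engineer would, in place of code of your own. Each camera call takes 0.05 s, during which the arm holds its last target. There are 200 camera calls.

## Task

Get the little bench polisher ready for the felt bob: with the scraper block, wipe the three stone chips off its deck, then stand the scraper back upright on the bench. Take the off-white felt head out of the rack, put its shaft into the drive hub, turn it until the key slips into the keyway, and push it down against the ejector spring until its flange sits flush on the hub. Finish while still gripping it and pressing it fully home, so that I can tighten the lock screw; leave the rubber head, the jar and the wooden post where they stand.

Things in the scene. Friction and masses are not known exactly. Their poses are not given: they have to be found in the camera images.
- polisher: bench polisher, fixed: green base, grey metal deck on posts, green motor cover behind it (68 mm high, at x +73 to +129 mm). Origin on the bench under the spindle axis, z up, x away from the robot within 0.25 rad. An open steel chip pan (rim 32 mm high) lies beyond the deck's -y edge, at y -70 to -157 mm: chips wiped along -y, the robot's right, drop into it
- deck_centre (a point): point of the polisher on the spindle axis, level with the top of the deck, 58 mm above the bench; axes as the polisher's. The flat deck reaches from -70 to +70 mm along x and from -65 to +110 mm along y
- drive_hub: brass hub, flush in the deck. Origin at the centre of its upper face, level with the deck; z up, x towards its keyway (red stripe). Bore 22 mm, outside 39 mm; keyway 8.5 mm wide, 15.2 mm out from the axis. It turns, but drags stiffly (0.3 N m), so it stays put during a search. 30 mm down the bore is a spring ejector: 4 N at first touch, 9 N with the head fully home, 8 mm lower
- felt_head: head with off-white felt bob, 0.25 kg, in one hole of the rack, shaft down. Origin at the centre of its flange's underside, z up, x towards its key (red stripe on flange). Flange 56 mm wide, 7 thick. Shaft below: 20 mm thick, 38 long, chamfered tip; key 6 mm wide, 13.5 mm out from the axis, 4 to 26 mm below the flange: the lowest 12 mm are plain. Home: origin and x axis meet the hub's
- felt_head_grip (a point): point to grip on the axis of the felt bob, 34 mm above the felt head's origin; the bob is a cylinder 44 mm in diameter from 7 to 53 mm above that origin
- head_rack: fixed wooden rack, 165 x 76 mm and 56 mm high, with two 31 mm holes through its top board, 42.5 mm either side of its centre along its x; origin at the bench under its centre. It holds the felt head and the rubber head
- rubber_head_grip (a point): a second polishing head in the other hole of the rack, with a red-brown rubber cone: point on its axis 34 mm above the rack's top. A bystander
- scraper: wooden scraper block with a rubber sole, 0.25 kg, standing upright on the bench. Origin at the centre of its sole, z up. Foot 110 mm long (its x) by 30 mm wide (its y) and 21 mm high; an upright grip 78 mm long, 22 mm thick (along y), from 21 to 67 mm above the sole
- scraper_grip (a point): point in the middle of the scraper's upright grip, 46 mm above its sole
- chip_brown_mid (a point): middle of a jagged brown stone chip, 33 x 44 x 24 mm, lying on the deck
- chip_pink_mid (a point): middle of a jagged pinkish stone chip, 35 x 37 x 22 mm, lying on the deck
- chip_shell_mid (a point): middle of a white shell chip, 28 x 34 x 22 mm, lying on the deck. The chips lie within 55 mm of the spindle axis
- pigment_jar_mid (a point): middle of a glass jar with a black lid, 51 mm in diameter, 63 mm high, standing behind the work. A bystander
- wood_post_mid (a point): middle of a reddish hardwood post, 30 x 32 mm and 75 mm high, standing behind the work. A bystander
Things that resemble listed ones, but are neither listed nor needed, are in the scene too. What is shaped like the part that bears chip_brown_mid but orange is not meant.

How it is judged:
By the outcome, as a careful person would: the job done as asked, in the order asked, and still so for the second after the job is handed in, while the arm keeps its last pose, push and grip.
It also fails if it takes over 64 s, if anything falls off the work surface, if the arm or the gripper's body presses on something with over 40 N, if the wrist force passes 120 N, or if a joint passes its speed limit or range.

## Working session

There is one attempt and no reset: what is moved stays moved. The work goes in short steps, Python scripts to look and compute and a tool call to move; the robot and the scene stay as the last step left them, time stands still between calls to the robot, and variables do not carry over. Pictures are saved under pics/ and viewed, at most 10 in all, crops included, and the job is handed in when it is done.

Besides the shell and the picture viewer there is one more tool, called as name([rows], argument=value, ...), one row to a line, values as JSON. servo_tool: Moves the arm, as the interface text tells. Its arguments: {"type":"object","properties":{"commands":{"type":"array"},"newtons":{"type":"number"}},"required":["commands"]}

```bash
mkdir -p pics; cat > h.py <<'E'
import numpy as np, cv2
from rig import env
def snap(n):
    s=env.snapshot(n); return s
def K(s): return np.array([[s['fx'],0,s['cx']],[0,s['fy'],s['cy']],[0,0,1.]])
def ray(s,uv):
    p=cv2.undistortPoints(np.array([[uv]],float),K(s),np.array(s['dist'],float)).ravel()
    R=cv2.Rodrigues(np.array(s['rvec'],float))[0]; t=np.array(s['tvec'],float).ravel()
    return -R.T@t, R.T@np.array([p[0],p[1],1.])
def atz(s,uv,z):
    o,d=ray(s,uv); return o+d*(z-o[2])/d[2]
def proj(s,P):
    return cv2.projectPoints(np.array(P,float).reshape(-1,3),np.array(s['rvec'],float),np.array(s['tvec'],float),K(s),np.array(s['dist'],float))[0].reshape(-1,2)
def tri(s1,u1,s2,u2):
    o1,d1=ray(s1,u1);o2,d2=ray(s2,u2)
    A=np.stack([d1,-d2],1); x=np.linalg.lstsq(A,o2-o1,rcond=None)[0]
    a=o1+d1*x[0]; b=o2+d2*x[1]; return (a+b)/2, np.linalg.norm(a-b)
E
python3 - <<'E'
from h import *
import pickle
S={}
for n in('top','side'):
    s=snap(n);S[n]=s
    cv2.imwrite(f'pics/{n}0.png',cv2.resize(s['img'][:,:,::-1],(800,600),interpolation=cv2.INTER_CUBIC))
    o,d=ray(s,(s['cx'],s['cy']));print(n,o,d,s['fx'],s['dist'])
pickle.dump(S,open('s0.pkl','wb'))
o=env.observe();print({k:np.round(v,3) for k,v in o.items()},env.grip_point_offset)
E
```

```text
top [0.37124737 0.09866722 1.02569726] [ 2.35323859e-01  6.60998698e-04 -9.71916789e-01] 543.6577346295293 [0.01449236 0.         0.         0.         0.        ]
side [0.3578849  0.79322269 0.5324762 ] [ 0.28842511 -0.80387775 -0.52018412] 459.3029138724936 [0.01893434 0.         0.         0.         0.        ]
{'time_s': np.float64(0.1), 'qpos': array([ 6.56230e+01,  5.26200e+00,  7.05740e+01,  2.00000e-03,
        1.04267e+02, -3.25000e+00]), 'joint_velocities': array([ 0.023, -0.041, -0.142, -0.006,  0.012,  0.005]), 'tau': array([ 3.0000e-03, -4.6022e+01, -4.1922e+01,  0.0000e+00,  1.1000e-02,
       -0.0000e+00]), 'tool_pos': array([0.216, 0.559, 0.23 ]), 'tcp_rot': array([[-0.933,  0.36 , -0.001],
       [ 0.36 ,  0.933, -0.002],
       [ 0.   , -0.002, -1.   ]]), 'contact_force': array([-1.339,  1.146, -0.077]), 'torque': array([-0.001,  0.019,  0.062]), 'gripper_force': np.float64(0.0), 'finger_gap': np.float64(0.085)} -0.0187
```

View pics/top0.png

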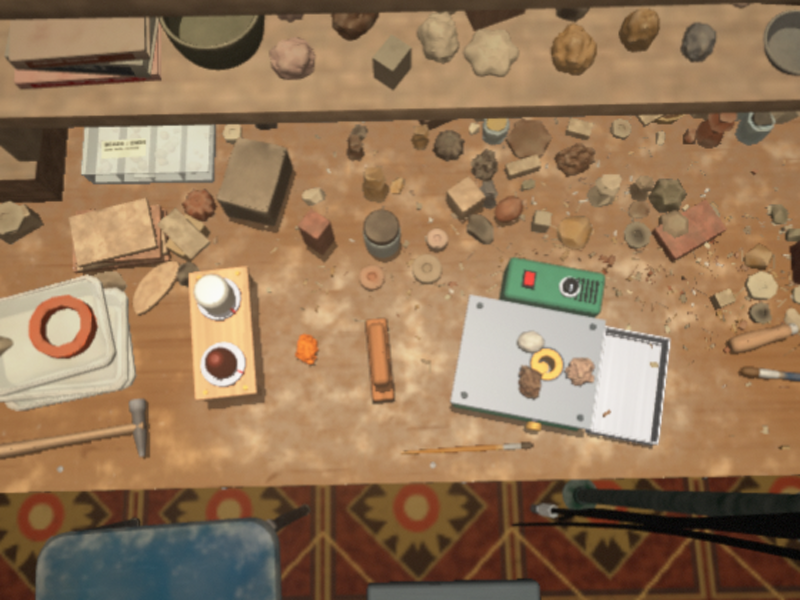

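View pics/side0.png

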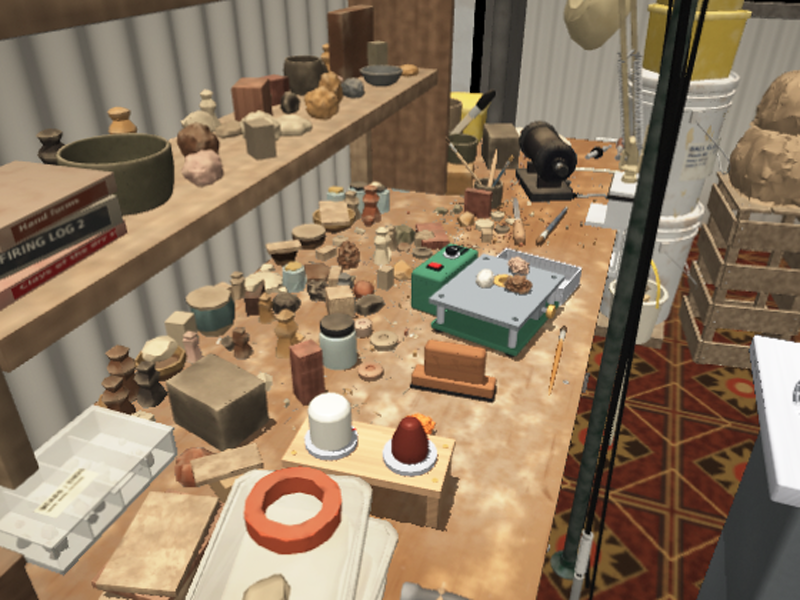

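The top view shows the off-white head at (213,293), the red-brown rubber head at (222,364), the scraper at (379,360) and the hub at (547,363). The chips are shell (530,342), pink (581,371) and brown (529,381). The look-alikes are the orange chip at (307,349) off the deck, the orange-red ring at (62,326), and small pale items in the background. I choose the deck chips, the white cylindrical bob in the rack and the wooden T-block, and check them in a close crop.

```bash
python3 - <<'E'
from h import *
import pickle
S=pickle.load(open('s0.pkl','rb'))
t=S['top']['img'][:,:,::-1]; d=S['side']['img'][:,:,::-1]
f=lambda im,x0,y0,w,h,W,H: cv2.resize(im[y0:y0+h,x0:x0+w],(W,H),interpolation=cv2.INTER_CUBIC)
# top rack (x4): x125..185 y185..285 ; deck (x4)
c=np.zeros((600,800,3),np.uint8)
c[:420,:260]=f(t,125,180,65,105,260,420)
c[:420,262:798]=f(t,308,195,134,105,536,420)
c[422:598,:396]=f(d,200,270,132,58,396,174)if False else f(d,200,270,132,59,396,176)
c[422:598,398:794]=f(d,285,170,132,59,396,176)
cv2.imwrite('pics/c0.png',c)
E
```

```text
(no output)
```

View pics/c0.png

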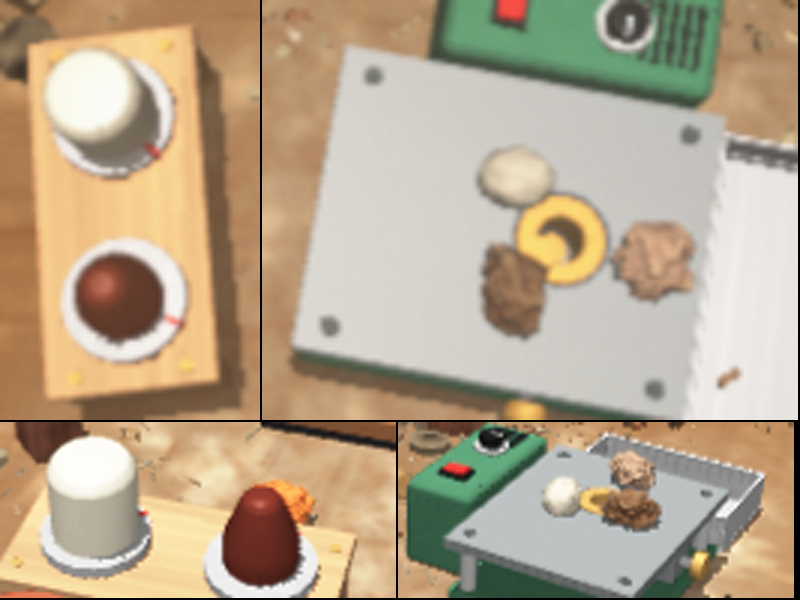

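The crop shows a cylindrical white bob with a red key stripe at (153,150), and the hub at crop (560,240). The brown chip is partly over the hub, and the hub's stripe is hidden.

```bash
cat >> h.py <<'E'
def fit2(model,world):
    m=np.array(model)[:,:2];w=np.array(world)[:,:2];mc=m.mean(0);wc=w.mean(0)
    U,_,V=np.linalg.svd((m-mc).T@(w-wc));R=(U@V).T
    if np.linalg.det(R)<0: V[1]*=-1;R=(U@V).T
    return R,wc-R@mc,np.abs((R@m.T).T+wc-R@mc-w).max()
E
python3 - <<'E'
from h import *
import pickle
S=pickle.load(open('s0.pkl','rb'));T=S['top'];D=S['side']
dk=lambda x,y:(308+(x-262)/4-.375,195+y/4-.375)
rk=lambda x,y:(125+x/4-.375,180+y/4-.375)
f8=lambda x,y:(x*.7-.15,y*.7-.15)
w=[atz(T,dk(*p),.058) for p in [(347,47),(725,118),(293,350)]]
R,t,e=fit2([(.07,.11),(.07,-.065),(-.07,.11)],w);print('pol',np.degrees(np.arctan2(R[1,0],R[0,0])),t,e)
print('hub',atz(T,dk(561,240),.058))
for n,p in dict(shell=(516,177),pink=(655,260),brown=(515,290)).items():
    q=atz(T,dk(*p),.069)[:2];print(n,q,R.T@(q-t))
w=[atz(T,rk(*p),.056) for p in [(28,45),(190,28),(50,398),(217,380)]];
for p in w:print('rackc',p)
print('rack centre',np.mean(w,0))
print('felt flange',atz(T,rk(112,113),.063),'stripe',atz(T,rk(153,150),.063))
print('felt top',atz(T,rk(90,93),.109))
print('rubber fl',atz(T,rk(124,299),.063))
# side: flange ellipse crop x3 from (200,270) at rows 422
sd=lambda x,y:(200+x/3-.33,270+(y-422)/3-.33)
print('felt side',atz(D,sd(96,535),.063),'stripe',atz(D,sd(143,513),.063))
for p in [(366,320),(387,319),(373,402),(394,400)]: print('scr foot@.021',atz(T,f8(*p),.021))
for p in [(367,320),(386,319),(372,372),(390,390)]: print('scr grip@.067',atz(T,f8(*p),.067))
c=T['img'][:,:,::-1][210:290,245:290];d=D['img'][:,:,::-1][230:285,280:355]
im=np.zeros((600,800,3),np.uint8)
im[:560,:315]=cv2.resize(c,(315,560),interpolation=cv2.INTER_CUBIC)
im[:352,320:800]=cv2.resize(d,(480,352),interpolation=cv2.INTER_CUBIC)
cv2.imwrite('pics/scr.png',im)
E
```

```text
pol -12.07241689160579 [ 0.51257499 -0.0842388 ] 0.000808088892114811
hub [ 0.51335339 -0.08384249  0.058     ]
shell [ 0.5404045 -0.0636188] [0.02290141 0.02598445]
pink [ 0.50199054 -0.12255973] [-0.00233562 -0.03968714]
brown [ 0.49002638 -0.06010768] [-0.0270969   0.01888145]
rackc [0.64229579 0.37119208 0.056     ]
rackc [0.64881133 0.29653574 0.056     ]
rackc [0.47924838 0.35434391 0.056     ]
rackc [0.48559923 0.28030594 0.056     ]
rack centre [0.56398869 0.32559442 0.056     ]
felt flange [0.60736098 0.32960376 0.063     ] stripe [0.58967158 0.31042205 0.063     ]
felt top [0.60524003 0.32843258 0.109     ]
rubber fl [0.52180196 0.32132255 0.063     ]
felt side [0.60493957 0.33277201 0.063     ] stripe [0.58973522 0.30965044 0.063     ]
scr foot@.021 [0.5823134  0.14336771 0.021     ]
scr foot@.021 [0.58305456 0.11560286 0.021     ]
scr foot@.021 [0.47426316 0.13550014 0.021     ]
scr foot@.021 [0.47625061 0.10840419 0.021     ]
scr grip@.067 [0.57262211 0.14006041 0.067     ]
scr grip@.067 [0.57338461 0.11608826 0.067     ]
scr grip@.067 [0.50661774 0.13458129 0.067     ]
scr grip@.067 [0.48383217 0.11265575 0.067     ]
```

View pics/scr.png

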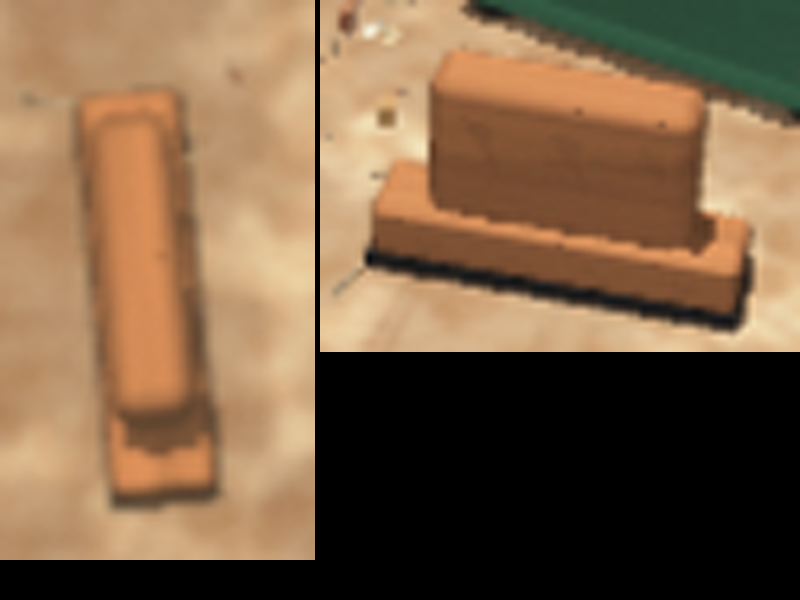

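The close crop shows the scraper upright. Its foot-top corners are about (80,93), (180,88), (112,493) and (216,490), and its grip top is from (95,115) to (190,407).

```bash
python3 - <<'E'
from h import *
import pickle
S=pickle.load(open('s0.pkl','rb'));T=S['top'];D=S['side']
g=lambda x,y:(245+x/7-.43,210+y/7-.43)
for nm,z,ps,L,W in [('foot',.021,[(80,93),(180,88),(112,493),(216,490)],.055,.015),('grip',.067,[(95,115),(168,113),(115,410),(190,405)],.039,.011)]:
    w=[atz(T,g(*p),z) for p in ps]
    R,t,e=fit2([(L,W),(L,-W),(-L,W),(-L,-W)],w);print(nm,np.degrees(np.arctan2(R[1,0],R[0,0])),t,e)
s2=lambda x,y:(280+(x-320)/6.4-.42,230+y/6.4-.42)
w=[atz(D,s2(*p),.067) for p in [(440,90),(700,130),(705,95),(450,52)]];
print(np.mean(w,0),w)
E
```

```text
foot 3.765946595927001 [0.53064901 0.12621711] 0.0017889124028686587
grip 3.10239916971898 [0.53084627 0.12608911] 0.0016510818791967141
[0.52872505 0.13113106 0.067     ] [array([0.56364885, 0.14369218, 0.067     ]), array([0.49063516, 0.13671204, 0.067     ]), array([0.49352552, 0.11966128, 0.067     ]), array([0.56709066, 0.12445874, 0.067     ])]
```

```bash
cat >> h.py <<'E'
def go(x,y,z,ya=None):
    """remaining move: ya = wanted angle of tool y axis (deg, mod 180)"""
    o=env.observe();p=np.array(o['tool_pos']);R=np.array(o['tcp_rot'])
    a=np.degrees(np.arctan2(R[1,1],R[0,1]))
    tw=0
    if ya is not None:
        tw=-((ya-a+90)%180-90)
    c=np.radians(-tw); Rz=np.array([[np.cos(c),-np.sin(c),0],[np.sin(c),np.cos(c),0],[0,0,1]])
    d=np.array([x,y,z])-p
    print('t',round(o['time_s'],2),'yawY %.1f'%a,'pos',p.round(4),'q6 %.0f'%o['qpos'][5],'F',np.round(o['contact_force'],1),'gap',round(o['finger_gap'],4))
    print('twist rad %.3f'%np.radians(tw),'shift now-frame',(R.T@d).round(4),'after-turn frame',((Rz@R).T@d).round(4))
E
python3 - <<'E'
from h import *
import pickle
S=pickle.load(open('s0.pkl','rb'));T=S['top'];D=S['side']
f8=lambda x,y:(x*.7-.15,y*.7-.15)
print(tri(T,f8(575,495),D,f8(567,575)))
for z in(.2,.3,.4):print(z,atz(T,f8(400,118),z),atz(D,f8(200,250),z),atz(D,f8(430,75),z))
go(.530,.127,.16,93.5)
E
```

```text
(array([ 0.3370365 , -0.29174464, -0.8060541 ]), np.float64(0.0031736462880786755))
0.2 [0.7825233  0.09346909 0.2       ] [0.81153871 0.23230843 0.2       ] [ 0.86703187 -0.77647934  0.2       ]
0.3 [0.73271377 0.09409863 0.3       ] [0.67509171 0.40101653 0.3       ] [ 0.713894   -0.30435471  0.3       ]
0.4 [0.68290424 0.09472818 0.4       ] [0.5386447  0.56972462 0.4       ] [0.56075613 0.16776993 0.4       ]
t 0.1 yawY 68.9 pos [0.2162 0.5594 0.2302] q6 -3 F [-1.3  1.1 -0.1] gap 0.0852
twist rad -0.430 shift now-frame [-0.4486 -0.2901  0.0707] after-turn frame [-0.2869 -0.4507  0.071 ]
```

servo_tool([
  [0, 0, 0, -0.109, 0.085],
  [0, 0, 0, -0.108, 0.085],
  [0, 0, 0, -0.108, 0.085],
  [0, 0, 0, -0.108, 0.085],
])

```text
time_s: 0.43
tool_pos: [0.2162, 0.5595, 0.2306]
tcp_rot: [[-0.998, -0.07, -0.0], [-0.07, 0.998, -0.001], [0.001, -0.001, -1.0]]
contact_force: [-1.0, -0.6, 0.5]
finger_gap: 0.0849
gripper_force: 0.0
```

servo_tool([
  [-0.022, -0.034, 0, 0, 0.085],
  [-0.022, -0.034, 0, 0, 0.085],
  [-0.022, -0.034, 0, 0, 0.085],
  [-0.022, -0.034, 0, 0, 0.085],
  [-0.022, -0.034, 0, 0, 0.085],
  [-0.022, -0.034, 0, 0, 0.085],
  [-0.022, -0.034, 0.01, 0, 0.085],
  [-0.022, -0.034, 0.01, 0, 0.085],
  [-0.022, -0.034, 0.02, 0, 0.085],
  [-0.022, -0.034, 0.02, 0, 0.085],
  [-0.022, -0.034, 0.02, 0, 0.085],
  [-0.022, -0.034, 0.02, 0, 0.085],
])

```text
time_s: 1.43
tool_pos: [0.499, 0.1778, 0.1363]
tcp_rot: [[-0.998, -0.064, -0.0], [-0.064, 0.998, -0.0], [0.0, 0.0, -1.0]]
contact_force: [0.2, 1.2, -0.8]
finger_gap: 0.0853
gripper_force: 0.0
```

```bash
python3 -c "
from h import *
go(.530,.127,.030,93.5)"
```

```text
t 1.43 yawY 93.7 pos [0.499  0.1778 0.1363] q6 -78 F [ 0.2  1.2 -0.8] gap 0.0853
twist rad 0.003 shift now-frame [-0.0278 -0.0527  0.1063] after-turn frame [-0.0279 -0.0526  0.1063]
```

servo_tool([
  [-0.01, -0.022, 0, 0, 0.085],
  [-0.01, -0.022, 0, 0, 0.085],
  [0, 0, 0, 0, 0.085],
  [0, 0, 0, 0, 0.085],
])

```text
time_s: 1.77
tool_pos: [0.5213, 0.1359, 0.1368]
tcp_rot: [[-0.998, -0.062, -0.001], [-0.062, 0.998, -0.0], [0.001, 0.0, -1.0]]
contact_force: [0.2, 0.1, -1.0]
finger_gap: 0.0849
gripper_force: 0.0
```

```bash
python3 -c "
from h import *
go(.530,.127,.030,93.5)"
```

```text
t 1.77 yawY 93.5 pos [0.5213 0.1359 0.1368] q6 -83 F [ 0.2  0.1 -1. ] gap 0.0849
twist rad 0.001 shift now-frame [-0.0083 -0.0095  0.1068] after-turn frame [-0.0083 -0.0095  0.1068]
```

servo_tool([
  [-0.008, -0.009, 0.02, 0, 0.085],
  [0, 0, 0.03, 0, 0.085],
  [0, 0, 0.03, 0, 0.085],
  [0, 0, 0.02, 0, 0.085],
  [0, 0, 0.005, 0, 0.085],
  [0, 0, 0, 0, 0.085],
  [0, 0, 0, 0, 0.0],
  [0, 0, 0, 0, 0.0],
  [0, 0, 0, 0, 0.0],
  [0, 0, 0, 0, 0.0],
  [0, 0, 0, 0, 0.0],
  [0, 0, 0, 0, 0.0],
], newtons=60)

```text
time_s: 2.77
tool_pos: [0.5302, 0.1285, 0.0334]
tcp_rot: [[-0.998, -0.064, 0.001], [-0.064, 0.998, 0.0], [-0.001, -0.0, -1.0]]
contact_force: [0.4, -0.6, 2.5]
finger_gap: 0.021
gripper_force: 61.3
```

```bash
python3 -c "
from h import *
go(.530,.127,.030,93.5)"
```

```text
t 2.77 yawY 93.7 pos [0.5302 0.1285 0.0334] q6 -84 F [ 0.4 -0.6  2.5] gap 0.021
twist rad 0.003 shift now-frame [ 0.0003 -0.0014  0.0034] after-turn frame [ 0.0003 -0.0014  0.0034]
```

servo_tool([
  [0, 0, -0.02, 0, 0],
  [0, 0, -0.03, 0.0, 0],
  [0, 0, -0.03, 0.0, 0],
  [0, 0, -0.02, 0.09, 0],
  [0, 0, 0, 0.09, 0],
  [0, 0, 0, 0.09, 0],
  [0, 0, 0, 0, 0],
])

```text
time_s: 3.35
tool_pos: [0.5297, 0.1285, 0.1326]
tcp_rot: [[-0.978, 0.208, 0.0], [0.208, 0.978, 0.0], [-0.0, 0.0, -1.0]]
contact_force: [-0.0, -0.7, -2.7]
finger_gap: 0.0214
gripper_force: 60.6
```

```bash
python3 -c "
from h import *
go(.527,-.005,.12,77.9)"
```

```text
t 3.35 yawY 78.0 pos [0.5297 0.1285 0.1326] q6 -68 F [-0.  -0.7 -2.7] gap 0.0214
twist rad 0.002 shift now-frame [-0.025  -0.1311  0.0126] after-turn frame [-0.0253 -0.1311  0.0126]
```

servo_tool([
  [-0.005, -0.026, 0, 0, 0],
  [-0.005, -0.026, 0, 0, 0],
  [-0.005, -0.026, 0, 0, 0],
  [-0.005, -0.026, 0, 0, 0],
  [-0.005, -0.027, 0, 0, 0],
  [0, 0, 0.01, 0, 0],
  [0, 0, 0.02, 0, 0],
  [0, 0, 0.007, 0, 0],
  [0, 0, 0, 0, 0],
  [0, 0, 0, 0, 0],
])

```text
time_s: 4.18
tool_pos: [0.527, -0.0043, 0.095]
tcp_rot: [[-0.979, 0.203, -0.002], [0.203, 0.979, 0.0], [0.002, -0.0, -1.0]]
contact_force: [0.1, -0.2, -2.1]
finger_gap: 0.0213
gripper_force: 60.7
```

```bash
python3 -c "
from h import *
go(.527,-.005,.0914,77.9)
s=snap('side')['img'][:,:,::-1][140:260,280:420];t=snap('top')['img'][:,:,::-1][180:310,300:480]
im=np.zeros((600,800,3),np.uint8);im[:343,:400]=cv2.resize(s,(400,343),interpolation=cv2.INTER_CUBIC);im[:289,400:]=cv2.resize(t,(400,289),interpolation=cv2.INTER_CUBIC)
cv2.imwrite('pics/w1.png',im[:343])"
```

```text
t 4.18 yawY 78.3 pos [ 0.527  -0.0043  0.095 ] q6 -82 F [ 0.1 -0.2 -2.1] gap 0.0213
twist rad 0.007 shift now-frame [-0.0001 -0.0007  0.0036] after-turn frame [-0.0001 -0.0007  0.0036]
```

View pics/w1.png

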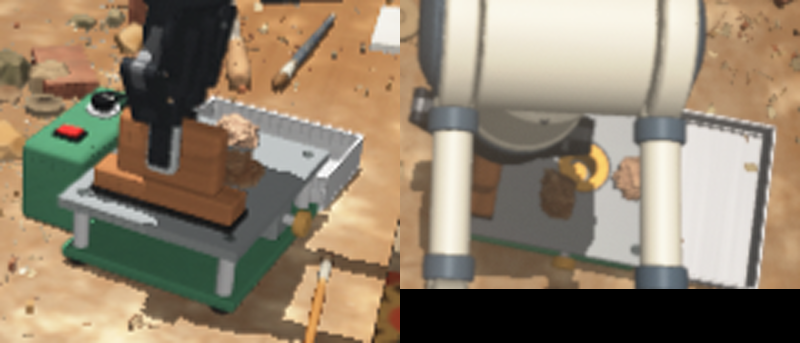

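The scraper hovers just above the deck, with all three chips on its -y side. Next I lower it and sweep.

servo_tool([
  [0, 0, 0.0035, 0, 0],
  [0, 0, 0.0005, 0, 0],
  [0, -0.01, 0, 0, 0],
  [0, -0.01, 0, 0, 0],
  [0, -0.01, 0, 0, 0],
  [0, -0.01, 0, 0, 0],
  [0, -0.01, 0, 0, 0],
  [0, -0.01, 0, 0, 0],
  [0, -0.01, 0, 0, 0],
  [0, -0.01, 0, 0, 0],
  [0, -0.01, 0, 0, 0],
  [0, -0.01, 0, 0, 0],
])

```text
time_s: 5.28
tool_pos: [0.5068, -0.1037, 0.0915]
tcp_rot: [[-0.979, 0.204, 0.0], [0.204, 0.979, 0.0], [-0.0, 0.0, -1.0]]
contact_force: [-0.5, 0.6, -1.1]
finger_gap: 0.0211
gripper_force: 60.8
```

servo_tool([
  [0, -0.01, 0, 0, 0],
  [0, -0.01, 0, 0, 0],
  [0, -0.01, 0, 0, 0],
  [0, -0.01, 0, 0, 0],
  [0, -0.01, 0, 0, 0],
  [0, -0.005, 0, 0, 0],
  [0, 0, 0, 0, 0],
])

```text
time_s: 5.87
tool_pos: [0.4955, -0.1578, 0.0915]
tcp_rot: [[-0.979, 0.206, -0.0], [0.206, 0.979, -0.0], [0.0, -0.0, -1.0]]
contact_force: [-0.4, -0.0, -1.6]
finger_gap: 0.0213
gripper_force: 60.8
```

```bash
python3 -c "
from h import *
go(.527,-.005,.0914,77.9)
s=snap('side')['img'][:,:,::-1][140:260,280:420];t=snap('top')['img'][:,:,::-1][180:310,300:480]
im=np.zeros((600,800,3),np.uint8);im[:343,:400]=cv2.resize(s,(400,343),interpolation=cv2.INTER_CUBIC);im[:289,400:]=cv2.resize(t,(400,289),interpolation=cv2.INTER_CUBIC)
cv2.imwrite('pics/w2.png',im[:343])"
```

```text
t 5.87 yawY 78.1 pos [ 0.4955 -0.1578  0.0915] q6 -100 F [-0.4 -0.  -1.6] gap 0.0213
twist rad 0.004 shift now-frame [0.0006 0.156  0.    ] after-turn frame [0.0012 0.156  0.    ]
```

View pics/w2.png

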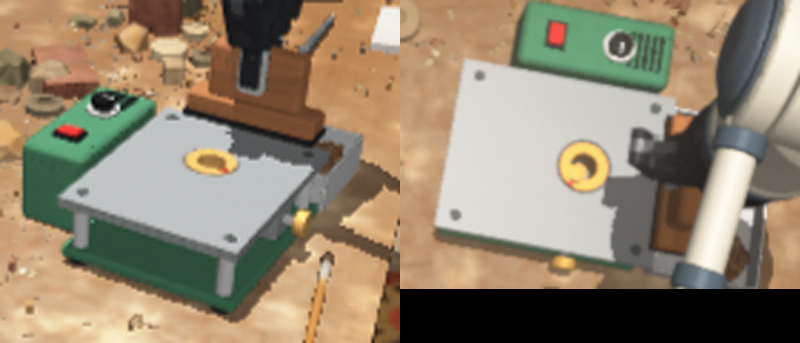

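The deck is clear, and the hub's red stripe shows at the lower left of the hub (crop 570,184; centre 584,167). Next I return the scraper to its place.

servo_tool([
  [0, 0, -0.02, 0, 0],
  [0, 0, -0.025, 0, 0],
  [0.0, 0.036, 0, 0, 0],
  [0, 0.036, 0, 0, 0],
  [0, 0.036, 0, 0, 0],
  [0, 0.036, 0, 0, 0],
  [0, 0.036, 0, 0, 0],
  [0, 0.036, 0, 0, 0],
  [0, 0.036, 0, -0.09, 0],
  [0.0, 0.02, 0, -0.09, 0],
  [0, 0, 0, -0.09, 0],
  [0, 0, 0, 0, 0],
])

```text
time_s: 6.97
tool_pos: [0.5493, 0.1121, 0.1362]
tcp_rot: [[-0.997, -0.071, -0.001], [-0.071, 0.997, 0.0], [0.001, 0.0, -1.0]]
contact_force: [-0.2, -0.6, -2.3]
finger_gap: 0.0213
gripper_force: 60.8
```

```bash
python3 -c "
from h import *
go(.530,.128,.0334,93.5)
import pickle
s=snap('side');t=snap('top');pickle.dump(dict(top=t,side=s),open('s1.pkl','wb'))
a=s['img'][:,:,::-1][140:260,280:420];b=t['img'][:,:,::-1][195:305,300:480]
im=np.zeros((600,800,3),np.uint8);im[:300,:350]=cv2.resize(a,(350,300),interpolation=cv2.INTER_CUBIC)
im[:275,350:]=cv2.resize(b,(450,275),interpolation=cv2.INTER_CUBIC)
# hub zoom x10
im[300:600,0:400]=cv2.resize(t['img'][:,:,::-1][240:270,362:402],(400,300),interpolation=cv2.INTER_CUBIC)
# felt flange zoom top x10 px 133..173,190..220
im[300:600,400:800]=cv2.resize(t['img'][:,:,::-1][195:225,133:173],(400,300),interpolation=cv2.INTER_CUBIC)
cv2.imwrite('pics/w3.png',im)"
```

```text
t 6.97 yawY 94.1 pos [0.5493 0.1121 0.1362] q6 -86 F [-0.2 -0.6 -2.3] gap 0.0213
twist rad 0.010 shift now-frame [0.0181 0.0172 0.1028] after-turn frame [0.0182 0.017  0.1028]
```

View pics/w3.png

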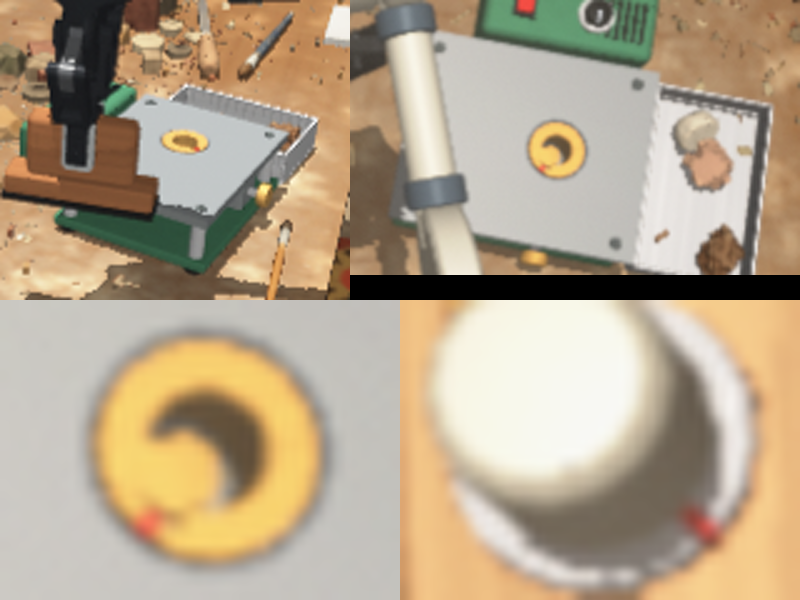

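All three chips lie in the pan. Hub centre is at crop (208,447) with its stripe at (150,523), and the felt flange stripe is at (703,525). Next I set the scraper down.

servo_tool([
  [0.018, 0.017, 0, 0.01, 0],
  [0, 0, 0.03, 0, 0],
  [0, 0, 0.03, 0, 0],
  [0, 0, 0.03, 0, 0],
  [0, 0, 0.01, 0, 0],
  [0, 0, 0.002, 0, 0],
  [0, 0, 0.001, 0, 0],
  [0, 0, 0, 0, 0],
])

```text
time_s: 7.73
tool_pos: [0.5309, 0.1253, 0.0342]
tcp_rot: [[-0.999, -0.052, 0.001], [-0.052, 0.999, 0.0], [-0.001, 0.0, -1.0]]
contact_force: [1.4, 0.3, -1.9]
finger_gap: 0.0213
gripper_force: 61.6
```

```bash
python3 -c "
from h import *
go(.530,.128,.0334,93.5)
import pickle
T=pickle.load(open('s1.pkl','rb'))['top']
h=lambda x,y:(362+x/10-.45,240+(y-300)/10-.45)
f=lambda x,y:(133+(x-400)/10-.45,195+(y-300)/10-.45)
c=atz(T,h(208,447),.058);k=atz(T,h(150,523),.058);d=k-c
print('hub',c,np.degrees(np.arctan2(d[1],d[0])),np.linalg.norm(d))
for p in [(92,447),(323,447),(208,330),(208,563)]: print(atz(T,h(*p),.058))
k=atz(T,f(703,525),.063)
for c in ([.6065,.330],[.605,.329],[.607,.331]):
  d=k[:2]-c;print(k,np.degrees(np.arctan2(d[1],d[0])),np.linalg.norm(d))
# flange circle pts: right edge, bottom, top-right
P=np.array([atz(T,f(*p),.063)[:2] for p in [(757,430),(740,370),(715,530),(600,588),(520,560),(465,500),(690,320)]])
A=np.c_[2*P,np.ones(len(P))];x=np.linalg.lstsq(A,(P**2).sum(1),rcond=None)[0];print(x[:2],np.sqrt(x[2]+x[0]**2+x[1]**2))
from scipy.optimize import least_squares
print(least_squares(lambda c:np.linalg.norm(P-c,axis=1)-.028,[.606,.33]).x)
"
```

```text
t 7.73 yawY 93.0 pos [0.5309 0.1253 0.0342] q6 -83 F [ 1.4  0.3 -1.9] gap 0.0213
twist rad -0.009 shift now-frame [0.0008 0.0027 0.0008] after-turn frame [0.0008 0.0027 0.0008]
hub [ 0.51402977 -0.08384234  0.058     ] 140.1038987841618 0.017504003166240838
[ 0.51446721 -0.06311541  0.058     ]
[ 0.51359748 -0.10437859  0.058     ]
[ 0.53521674 -0.08523688  0.058     ]
[ 0.49323924 -0.08247146  0.058     ]
[0.58981209 0.31047154 0.063     ] -130.51531571902274 0.025687484820361147
[0.58981209 0.31047154 0.063     ] -129.34171697716673 0.023957801243158314
[0.58981209 0.31047154 0.063     ] -129.938504495124 0.026773899550396496
[0.60596959 0.32856814] 0.027027354038504134
[0.60675383 0.32928466]
```

servo_tool([
  [0, 0, 0.001, 0, 0],
  [0, 0, 0.0005, 0, 0],
  [0, 0, 0, 0, 0],
  [0, 0, 0, 0, 0.06],
  [0, 0, 0, 0, 0.085],
  [0, 0, 0, 0, 0.085],
  [0, 0, 0, 0, 0.085],
  [0, 0, -0.02, 0, 0.085],
  [0, 0, -0.04, 0, 0.085],
  [0, 0, -0.04, 0, 0.085],
  [0, 0, -0.03, 0, 0.085],
  [0, 0, -0.01, 0, 0.085],
])

```text
time_s: 8.73
tool_pos: [0.5324, 0.1262, 0.1786]
tcp_rot: [[-0.998, -0.054, 0.009], [-0.054, 0.999, 0.002], [-0.009, 0.001, -1.0]]
contact_force: [0.7, 0.1, 0.2]
finger_gap: 0.0851
gripper_force: 0.0
```

```bash
python3 -c "
from h import *
go(.6065,.3295,.071,95)"
```

```text
t 8.73 yawY 93.1 pos [0.5324 0.1262 0.1786] q6 -83 F [0.7 0.1 0.2] gap 0.0851
twist rad -0.033 shift now-frame [-0.084   0.1989  0.1086] after-turn frame [-0.0905  0.196   0.1087]
```

servo_tool([
  [-0.015, 0.033, 0, -0.033, 0.085],
  [-0.015, 0.033, 0, 0, 0.085],
  [-0.015, 0.033, 0, 0, 0.085],
  [-0.015, 0.033, 0, 0, 0.085],
  [-0.015, 0.033, 0, 0, 0.085],
  [-0.0145, 0.031, 0, 0, 0.085],
  [0, 0, 0, 0, 0.085],
  [0, 0, 0, 0, 0.085],
])

```text
time_s: 9.4
tool_pos: [0.6032, 0.33, 0.1689]
tcp_rot: [[-0.996, -0.09, -0.004], [-0.09, 0.996, -0.002], [0.004, -0.001, -1.0]]
contact_force: [-0.8, -0.3, -0.9]
finger_gap: 0.0851
gripper_force: 0.0
```

```bash
python3 -c "
from h import *
go(.6065,.3295,.071,95)
import pickle
s=snap('side');a=s['img'][:,:,::-1][200:360,180:360]
print(proj(s,[[.53,.127,.067]]))
cv2.imwrite('pics/w4.png',cv2.resize(a,(675,600)))"
```

```text
t 9.4 yawY 95.1 pos [0.6032 0.33   0.1689] q6 -69 F [-0.8 -0.3 -0.9] gap 0.0851
twist rad 0.002 shift now-frame [-0.0036 -0.0007  0.0979] after-turn frame [-0.0036 -0.0007  0.0979]
[[318.9959347 242.4995232]]
```

View pics/w4.png

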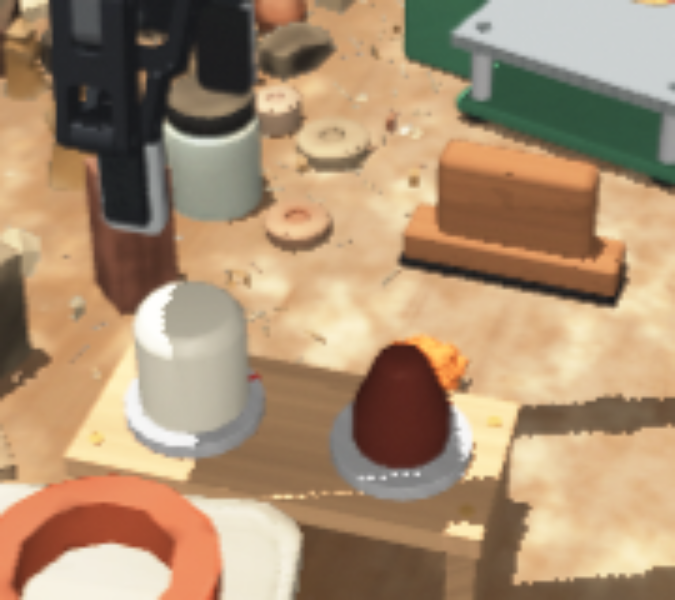

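The scraper stands upright, and the gripper is above the felt head. Next I descend and grip.

servo_tool([
  [-0.0035, 0, 0.02, 0, 0.085],
  [0, 0, 0.03, 0, 0.085],
  [0, 0, 0.03, 0, 0.085],
  [0, 0, 0.012, 0, 0.085],
  [0, 0, 0.003, 0, 0.085],
  [0, 0, 0, 0, 0.085],
  [0, 0, 0, 0, 0.0],
  [0, 0, 0, 0, 0.0],
  [0, 0, 0, 0, 0.0],
  [0, 0, 0, 0, 0.0],
  [0, 0, 0, 0, 0.0],
], newtons=80)

```text
time_s: 10.37
tool_pos: [0.6082, 0.3293, 0.0796]
tcp_rot: [[-0.996, -0.087, 0.004], [-0.087, 0.996, 0.002], [-0.004, 0.001, -1.0]]
contact_force: [-0.1, 0.2, 5.2]
finger_gap: 0.0422
gripper_force: 82.1
```

```bash
python3 -c "
from h import *
go(.6065,.3295,.071,95)"
```

```text
t 10.37 yawY 95.0 pos [0.6082 0.3293 0.0796] q6 -69 F [-0.1  0.2  5.2] gap 0.0422
twist rad 0.000 shift now-frame [0.0017 0.0004 0.0086] after-turn frame [0.0017 0.0004 0.0086]
```

Gripped about 8 mm high, so I regrip lower.

servo_tool([
  [0, 0, 0, 0, 0.07],
  [0, 0, 0, 0, 0.07],
  [0.001, 0, 0.004, 0, 0.07],
  [0, 0, 0.004, 0, 0.07],
  [0, 0, 0, 0, 0.07],
  [0, 0, 0, 0, 0.0],
  [0, 0, 0, 0, 0.0],
  [0, 0, 0, 0, 0.0],
  [0, 0, 0, 0, 0.0],
  [0, 0, 0, 0, 0],
], newtons=80)

```text
time_s: 11.2
tool_pos: [0.6063, 0.3286, 0.0691]
tcp_rot: [[-0.996, -0.087, 0.0], [-0.087, 0.996, 0.0], [-0.0, 0.0, -1.0]]
contact_force: [-0.6, 0.1, 0.3]
finger_gap: 0.0425
gripper_force: 81.1
```

```bash
python3 -c "
from h import *
go(.6065,.3295,.071,95)"
```

```text
t 11.2 yawY 95.0 pos [0.6063 0.3286 0.0691] q6 -69 F [-0.6  0.1  0.3] gap 0.0425
twist rad -0.000 shift now-frame [-0.0003  0.0008 -0.0019] after-turn frame [-0.0003  0.0008 -0.0019]
```

servo_tool([
  [0, 0, -0.01, 0, 0],
  [0, 0, -0.02, 0, 0],
  [0, 0, -0.03, 0, 0],
  [0, 0, -0.03, 0, 0],
  [0.01, -0.03, 0, 0, 0],
  [0.01, -0.03, 0, 0, 0],
  [0.01, -0.03, 0, 0, 0],
  [0.01, -0.03, 0, 0, 0],
  [0.01, -0.03, 0, 0, 0],
  [0.01, -0.03, 0, 0, 0],
  [0.01, -0.03, 0, 0, 0],
  [0.01, -0.03, 0, 0, 0],
])

```text
time_s: 12.2
tool_pos: [0.5467, 0.0812, 0.1595]
tcp_rot: [[-0.996, -0.087, 0.0], [-0.087, 0.996, -0.0], [-0.0, -0.0, -1.0]]
contact_force: [0.5, 0.1, -1.6]
finger_gap: 0.0423
gripper_force: 81.6
```

servo_tool([
  [0.01, -0.03, 0, 0, 0],
  [0.01, -0.03, 0, 0, 0],
  [0.01, -0.03, 0, 0, 0],
  [0.01, -0.03, 0, 0.12, 0],
  [0, 0, 0, 0.12, 0],
  [0, 0, 0, 0.12, 0],
  [0, 0, 0, 0.12, 0],
  [0, 0, 0, 0.12, 0],
  [0, 0, 0, 0.12, 0],
  [0, 0, 0, 0.12, 0],
  [0, 0, 0, 0.12, 0],
  [0, 0, 0, 0.12, 0],
])

```text
time_s: 13.2
tool_pos: [0.5179, -0.0405, 0.1595]
tcp_rot: [[-0.541, 0.841, -0.0], [0.841, 0.541, 0.0], [0.0, -0.0, -1.0]]
contact_force: [-0.3, 0.3, -2.1]
finger_gap: 0.0427
gripper_force: 81.6
```

```bash
python3 -c "
from h import *
go(.5138,-.0839,.14,5)"
```

```text
t 13.2 yawY 32.8 pos [ 0.5179 -0.0405  0.1595] q6 -41 F [-0.3  0.3 -2.1] gap 0.0427
twist rad 0.485 shift now-frame [-0.0343 -0.0269  0.0195] after-turn frame [-0.0429 -0.0078  0.0195]
```

servo_tool([
  [0, 0, 0, 0.121, 0],
  [0, 0, 0, 0.121, 0],
  [0, 0, 0, 0.121, 0],
  [0, 0, 0, 0.122, 0],
  [-0.021, -0.004, 0.01, 0, 0],
  [-0.022, -0.004, 0.01, 0, 0],
  [0, 0, 0, 0, 0],
  [0, 0, 0, 0, 0],
  [0, 0, 0, 0, 0],
])

```text
time_s: 13.95
tool_pos: [0.5141, -0.0838, 0.1395]
tcp_rot: [[-0.092, 0.996, 0.0], [0.996, 0.092, 0.0], [0.0, 0.0, -1.0]]
contact_force: [0.2, -0.0, -1.4]
finger_gap: 0.0421
gripper_force: 81.5
```

```bash
python3 -c "
from h import *
go(.5138,-.0839,.14,5)
import pickle
s=snap('side');t=snap('top');pickle.dump(dict(top=t,side=s),open('s2.pkl','wb'))
print(proj(s,[[.5138,-.0839,.058]]),proj(t,[[.5138,-.0839,.058]]))
a=s['img'][:,:,::-1][155:230,310:400];b=t['img'][:,:,::-1][215:290,340:430]
im=np.zeros((333,800,3),np.uint8);im[:,:400]=cv2.resize(a,(400,333),interpolation=cv2.INTER_CUBIC)
im[:,400:]=cv2.resize(b,(400,333),interpolation=cv2.INTER_CUBIC)
cv2.imwrite('pics/w5.png',im)"
```

```text
t 13.95 yawY 5.3 pos [ 0.5141 -0.0838  0.1395] q6 -18 F [ 0.2 -0.  -1.4] gap 0.0421
twist rad 0.005 shift now-frame [-0.0001 -0.0003 -0.0005] after-turn frame [-0.0001 -0.0003 -0.0005]
[[353.40978578 196.24206712]] [[382.39070019 254.37670329]]
```

View pics/w5.png

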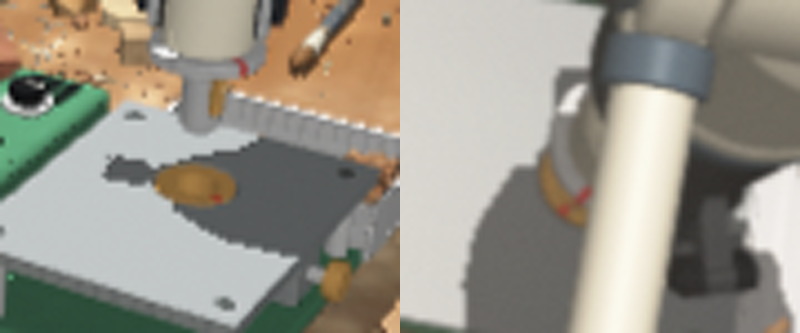

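Side view: the shaft (tip near crop (199,125)) hangs above the hub (centre (197,187)). The key and flange stripe (242,68) face the hub stripe's side (216,198).

```bash
python3 -c "
from h import *
import pickle
S=pickle.load(open('s2.pkl','rb'));s=S['side'];t=S['top']
c=lambda p:((p-[310,155])*4.444+1.7).round(1)
z0=.1395-.0131
print('shaft axis z:',[c(proj(s,[[.5141,-.0838,z]])[0]) for z in (z0-.038,z0-.02,z0-.006)])
print('hub',c(proj(s,[[.5138,-.0839,.058]])[0]))
# colour edges of shaft in side rows
im=s['img'].astype(int)
for r in (176,178,180,182): print(r,[tuple(im[r,u]) for u in range(347,362)])
for n,S_,z in (('side hub',s,.058),):
  pass
def red(img,box):
  x0,y0,x1,y1=box;q=img[y0:y1,x0:x1].astype(int);m=(q[...,0]>q[...,1]*1.8+15)&(q[...,0]>q[...,2]*1.8+15)
  n,l,st,ce=cv2.connectedComponentsWithStats(m.astype(np.uint8));return [(ce[i]+[x0,y0],st[i,4]) for i in range(1,n)]
print('side red',red(s['img'],(345,160,372,205)));print('top red',red(t['img'],(365,245,392,270)))
print('hub stripe exp',[c(proj(s,[[.5138+.0175*np.cos(a),-.0839+.0175*np.sin(a),.058]])[0]) for a in np.radians([130,140,150])])
print('head stripe exp',[(c(proj(s,[[.5141+.0257*np.cos(a),-.0838+.0257*np.sin(a),z0+.007]])[0]),proj(t,[[.5141+.0257*np.cos(a),-.0838+.0257*np.sin(a),z0+.007]])[0]) for a in np.radians([130,140,150])])
"
```

```text
shaft axis z: [array([199.5, 129.3]), array([202.9,  95.4]), array([205.5,  68.6])]
hub [194.6 185. ]
176 [(np.int64(206), np.int64(164), np.int64(122)), (np.int64(203), np.int64(162), np.int64(120)), (np.int64(189), np.int64(146), np.int64(108)), (np.int64(163), np.int64(134), np.int64(109)), (np.int64(112), np.int64(111), np.int64(112)), (np.int64(127), np.int64(126), np.int64(126)), (np.int64(136), np.int64(135), np.int64(136)), (np.int64(142), np.int64(141), np.int64(141)), (np.int64(144), np.int64(144), np.int64(144)), (np.int64(142), np.int64(138), np.int64(133)), (np.int64(128), np.int64(104), np.int64(68)), (np.int64(140), np.int64(107), np.int64(58)), (np.int64(148), np.int64(113), np.int64(64)), (np.int64(147), np.int64(124), np.int64(93)), (np.int64(139), np.int64(138), np.int64(138))]
178 [(np.int64(217), np.int64(181), np.int64(143)), (np.int64(231), np.int64(213), np.int64(194)), (np.int64(223), np.int64(216), np.int64(207)), (np.int64(121), np.int64(120), np.int64(119)), (np.int64(116), np.int64(116), np.int64(114)), (np.int64(128), np.int64(127), np.int64(127)), (np.i
[... 1512 characters left out ...]
(145), np.int64(145), np.int64(145)), (np.int64(144), np.int64(144), np.int64(143)), (np.int64(141), np.int64(141), np.int64(140)), (np.int64(136), np.int64(136), np.int64(136)), (np.int64(135), np.int64(137), np.int64(136)), (np.int64(149), np.int64(149), np.int64(149)), (np.int64(151), np.int64(151), np.int64(150))]
side red [(array([364., 170.]), np.int32(3)), (array([358., 199.]), np.int32(1))]
top red []
hub stripe exp [array([211.4, 201.4]), array([216.8, 200.1]), array([221.5, 198.4])]
head stripe exp [(array([234.2,  65.6]), array([379.21838663, 257.52511726])), (array([242.5,  63.9]), array([381.26735163, 259.39632031])), (array([249.6,  61.6]), array([383.60101864, 260.90264296]))]
```

servo_tool([
  [0, 0, 0.01, 0, 0],
  [0, 0, 0.01, 0, 0],
  [0, 0, 0.006, 0, 0],
  [0, 0, 0.003, 0, 0],
  [0, 0, 0.002, 0, 0],
  [0, 0, 0.002, 0, 0],
  [0, 0, 0, 0, 0],
])

```text
time_s: 14.63
tool_pos: [0.514, -0.0839, 0.1056]
tcp_rot: [[-0.093, 0.996, -0.0], [0.996, 0.093, 0.0], [0.0, -0.0, -1.0]]
contact_force: [-0.5, 0.4, -2.1]
finger_gap: 0.0426
gripper_force: 81.5
```

```bash
python3 -c "
from h import *
go(.5138,-.0839,.0711,5)
print(env.observe()['torque'])"
```

```text
t 14.63 yawY 5.3 pos [ 0.514  -0.0839  0.1056] q6 -18 F [-0.5  0.4 -2.1] gap 0.0426
twist rad 0.006 shift now-frame [ 0.0001 -0.0001  0.0345] after-turn frame [ 0.0001 -0.0001  0.0345]
[-0.00403885 -0.02433969  0.03817405]
```

servo_tool([
  [0, 0, 0.002, 0, 0],
  [0, 0, 0.002, 0, 0],
  [0, 0, 0.002, 0, 0],
  [0, 0, 0.002, 0, 0],
  [0, 0, 0.002, 0, 0],
  [0, 0, 0.001, 0, 0],
  [0, 0, 0.001, 0, 0],
  [0, 0, 0, 0, 0],
])

```text
time_s: 15.3
tool_pos: [0.514, -0.084, 0.0937]
tcp_rot: [[-0.093, 0.996, -0.0], [0.996, 0.093, 0.0], [0.0, -0.0, -1.0]]
contact_force: [-0.3, 0.0, -2.9]
finger_gap: 0.0421
gripper_force: 81.5
```

```bash
python3 -c "
from h import *
go(.5138,-.0839,.0711,5)
print(env.observe()['torque'])"
```

```text
t 15.3 yawY 5.3 pos [ 0.514  -0.084   0.0937] q6 -18 F [-0.3  0.  -2.9] gap 0.0421
twist rad 0.006 shift now-frame [ 0.0001 -0.0002  0.0226] after-turn frame [ 0.0001 -0.0002  0.0226]
[ 0.00039664  0.03910057 -0.04303466]
```

servo_tool([
  [0, 0, 0.002, 0, 0],
  [0, 0, 0.002, 0, 0],
  [0, 0, 0.002, 0, 0],
  [0, 0, 0.002, 0, 0],
  [0, 0, 0.002, 0, 0],
  [0, 0, 0.002, 0, 0],
  [0, 0, 0.002, 0, 0],
  [0, 0, 0.002, 0, 0],
  [0, 0, 0.001, 0, 0],
  [0, 0, 0, 0, 0],
], newtons=100)

```text
time_s: 16.13
tool_pos: [0.5141, -0.084, 0.0775]
tcp_rot: [[-0.093, 0.996, 0.0], [0.996, 0.093, -0.0], [-0.0, 0.0, -1.0]]
contact_force: [-2.8, -0.5, 2.0]
finger_gap: 0.0422
gripper_force: 101.2
```

```bash
python3 -c "
from h import *
go(.5138,-.0839,.0711,5)
print(env.observe()['torque'])"
```

```text
t 16.13 yawY 5.3 pos [ 0.5141 -0.084   0.0775] q6 -18 F [-2.8 -0.5  2. ] gap 0.0422
twist rad 0.006 shift now-frame [ 0.0002 -0.0003  0.0064] after-turn frame [ 0.0002 -0.0003  0.0064]
[0.04207797 0.348063   0.0009564 ]
```

servo_tool([
  [0, 0, 0.0015, 0, 0],
  [0, 0, 0.0015, 0, 0],
  [0, 0, 0.001, 0, 0],
  [0, 0, 0.001, 0, 0],
  [0, 0, 0.001, 0, 0],
  [0, 0, 0.0005, 0, 0],
  [0, 0, 0, 0, 0],
  [0, 0, 0, 0, 0],
])

```text
time_s: 16.8
tool_pos: [0.5142, -0.0841, 0.0712]
tcp_rot: [[-0.093, 0.996, 0.001], [0.996, 0.093, -0.0], [-0.0, 0.001, -1.0]]
contact_force: [-4.0, 0.4, 6.7]
finger_gap: 0.0423
gripper_force: 101.8
```

```bash
python3 -c "
from h import *
go(.5138,-.0839,.0711,5)
print(env.observe()['torque'])"
```

```text
t 16.8 yawY 5.3 pos [ 0.5142 -0.0841  0.0712] q6 -18 F [-4.   0.4  6.7] gap 0.0423
twist rad 0.006 shift now-frame [ 0.0002 -0.0003  0.0001] after-turn frame [ 0.0002 -0.0003  0.0001]
[ 0.10714342  0.76644598 -0.01605799]
```

servo_tool([
  [0, -0.0004, 0.0005, 0, 0],
  [0, 0, 0.0005, 0, 0],
  [0, 0, 0, 0, 0],
  [0, 0, 0, 0, 0],
])

```text
time_s: 17.13
tool_pos: [0.5141, -0.0841, 0.0711]
tcp_rot: [[-0.093, 0.996, 0.002], [0.996, 0.093, -0.0], [-0.001, 0.002, -1.0]]
contact_force: [-4.3, 1.6, 9.6]
finger_gap: 0.042
gripper_force: 102.5
```

```bash
python3 -c "
from h import *
go(.5138,-.0839,.0711,5)
print(env.observe()['torque'])"
```

```text
t 17.13 yawY 5.3 pos [ 0.5141 -0.0841  0.0711] q6 -18 F [-4.3  1.6  9.6] gap 0.042
twist rad 0.006 shift now-frame [ 0.0002 -0.0003 -0.    ] after-turn frame [ 0.0002 -0.0003 -0.    ]
[ 0.14743181  0.94726137 -0.00893308]
```

servo_tool([
  [0, -0.0006, 0.001, 0, 0],
  [0, 0, 0.001, 0, 0],
  [0, 0, 0.001, 0, 0],
  [0, 0, 0, 0, 0],
  [0, 0, 0, 0, 0],
  [0, 0, 0, 0, 0],
  [0, 0, 0, 0, 0],
  [0, 0, 0, 0, 0],
])

```text
time_s: 17.8
tool_pos: [0.5142, -0.0841, 0.071]
tcp_rot: [[-0.093, 0.996, 0.004], [0.996, 0.093, -0.001], [-0.001, 0.004, -1.0]]
contact_force: [-7.3, 2.6, 22.7]
finger_gap: 0.0423
gripper_force: 104.0
```

```bash
python3 -c "
from h import *
go(.5138,-.0839,.0711,5)
print(env.observe()['torque'],env.observe()['tcp_rot'])
s=snap('side');t=snap('top')
a=s['img'][:,:,::-1][140:260,280:420];b=t['img'][:,:,::-1]
im=np.zeros((600,800,3),np.uint8);im[:343,:400]=cv2.resize(a,(400,343),interpolation=cv2.INTER_CUBIC)
im[:300,400:]=cv2.resize(b,(400,300),interpolation=cv2.INTER_AREA)
im[343:,:400]=cv2.resize(s['img'][:,:,::-1][170:215,330:400],(400,257),interpolation=cv2.INTER_CUBIC)
im[300:,400:]=cv2.resize(s['img'][:,:,::-1],(400,300),interpolation=cv2.INTER_AREA)
cv2.imwrite('pics/w6.png',im)"
```

```text
t 17.8 yawY 5.3 pos [ 0.5142 -0.0841  0.071 ] q6 -18 F [-7.3  2.6 22.7] gap 0.0423
twist rad 0.006 shift now-frame [ 0.0003 -0.0003 -0.0001] after-turn frame [ 0.0003 -0.0003 -0.0001]
[ 0.45204172  1.94509629 -0.01404404] [[-9.30288163e-02  9.95654619e-01  4.18555615e-03]
 [ 9.95662818e-01  9.30325476e-02 -7.05376734e-04]
 [-1.09170456e-03  4.10178227e-03 -9.99990992e-01]]
```

View pics/w6.png

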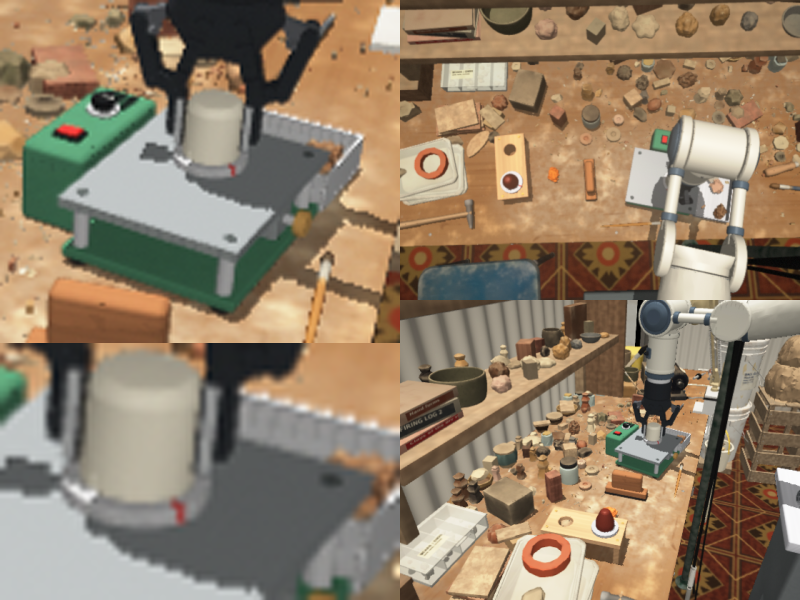

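The picture shows the felt head's flange lying flush on the hub, with its stripe over the keyway (crop 178,512). The scraper is upright, the chips are in the pan, and the rubber head, jar and post are in place. I ease the push slightly to limit tilt, then hand in.

servo_tool([
  [0, 0, -0.0008, 0, 0],
  [0, 0, 0, 0, 0],
  [0, 0, 0, 0, 0],
  [0, 0, 0, 0, 0],
  [0, 0, 0, 0, 0],
  [0, 0, 0, 0, 0],
])

```text
time_s: 18.4
tool_pos: [0.5142, -0.0841, 0.071]
tcp_rot: [[-0.093, 0.996, 0.004], [0.996, 0.093, -0.001], [-0.001, 0.004, -1.0]]
contact_force: [-6.5, 2.3, 16.7]
finger_gap: 0.0424
gripper_force: 103.7
```

```bash
python3 -c "
from h import *
go(.5138,-.0839,.0711,5)
o=env.observe()
if o['contact_force'][2]>9 and o['tool_pos'][2]<.0714: print(env.hand_in())"
```

```text
t 18.4 yawY 5.3 pos [ 0.5142 -0.0841  0.071 ] q6 -18 F [-6.5  2.3 16.7] gap 0.0424
twist rad 0.006 shift now-frame [ 0.0002 -0.0003 -0.0001] after-turn frame [ 0.0002 -0.0003 -0.0001]
the job is handed in; nothing more can be done
None
```

I handed the job in at 18.4 s: the three chips are in the pan, the scraper is back upright on the bench, and the felt head is keyed, flush on the hub and still gripped and pressed home, with the rubber head, jar and post left where they stood.

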